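# Unhook a drained staining rack past its sprung keeper

### The job

The slide staining rack has drained on its hooded hook. Holding the rack by its stirrup, gently press the hook's sprung keeper back with the rack's cross pin until the pin is clear of the hood (feel for it, do not ram the keeper against its stop), lift the rack off, and set it down gently, upright, flat on the floor of the shallow metal tray. Keep the rack upright throughout and leave the other things where they are.

Things in the scene. Friction and masses are not known exactly. Their poses are not given: they have to be found in the camera images.
- stand: Drip stand, fixed. Origin: underside of its grey base plate (x -65..+135, y +-55, 8 mm thick), under the middle of the hook's seat. Post at x +95; from it a steel arm 20 mm wide (y), 10 thick, top at z 150 mm, runs to -x and ends in an upturned tip with a hood reaching back over the seat. Arm, tip, hood and keeper as one are clamped anywhere within 10 mm either way along x: offset not reported.
- seat (a point): Nominal middle of the seat: centre of the arm's top, stand x 0, z 150 mm, axes as the stand. At offset 0 the tip spans x -25.5..-15.5, the hood x -25.5..+14.5 mm, 11 to 17 mm above the arm. The pin lies loose under the hood, between tip and keeper. It must rise 18 mm to clear the hood, then leave over the tip to -x until the rack frame below is clear too. Over 15 N harms hook or keeper.
- keeper_home (a point): Nominal middle of the shut keeper's front face (x +15.5 at offset 0): dark steel block 18 mm wide, reaching 25 mm above the arm, with guide rod and spring behind. It slides to +x, the pin pushing it: 3 N to start, 0.35 N more per mm, hard stop after 11 mm. Shut, 1 mm gap between hood edge and keeper; the pin can rise there once the keeper is pushed back 7 mm or more.
- rack: Steel staining rack with five glass slides, about 0.22 kg, hung on the hook. Origin: centre of its underside. Frame 84 (x) by 42 (y) by 34 mm high; on each long side a flat stirrup plate 26 mm wide (x), 4 thick, rises to z 126; 42 mm over the outer faces, 34 inside; the arm passes between. Grasp the plates' outer faces at pin height, closing along y. Axes start roughly as the stand's.
- pin (a point): Middle of the rack's round cross pin, 8 mm thick, along the rack's y, joining the two stirrup plates 109 mm above the rack's underside; the rack hangs by it on the hook arm.
- tray: Shallow open aluminium tray, fixed, 120 (x) by 100 (y) by 22 mm high, walls 4 mm, floor 4 mm thick (inside 112 by 92). Origin: centre of its underside; x along its long side.
- beaker: Bystander: clear beaker, 61 mm wide, 76 mm high. Origin: centre of its underside.
- vial: Bystander: small brown vial with black cap, 23 mm wide, 45 mm high. Origin: centre of its underside.
- timer: Bystander: flat white lab timer, 66 by 62 by 18 mm. Origin: centre of its underside.
There are look-alikes about, which are no part of the job. Of the things that look like the tray, the smaller one is meant.

How it is judged:
On the way, in this order (a step that is already met when the one before it is completed fails the run):
1. with the pin still down in the seat, it is pushed back against the keeper (x of pin in the frame of stand above 0.006 m and z of pin in the frame of stand below 0.16 m), for 0.05 s.
2. the rack is lifted out between hood and keeper and off the hook over its tip (x of pin in the frame of stand below -0.045 m and z of pin in the frame of stand above 0.165 m), for 0.05 s.
At the end, for the whole second after the job is handed in: The rack stands at rest in the tray: its underside within 3 mm of the tray's floor all over (tilt under 0.06 rad), within the tray's walls (x of rack in the frame of tray between -0.04 and 0.04 m and y of rack in the frame of tray between -0.04 and 0.04 m and z of rack in the frame of tray below 0.007 m and angle between rack's own z axis and vertical below 0.06 rad and linear speed of rack below 0.02 m/s); the robot touches nothing.
It fails at once if the rack bears on the hook, hood or keeper with more than 15 N (contact force between rack and stand above 15 N).
It fails at once if the robot itself pushes the stand, hook or keeper with more than 15 N (contact force between any of the fingers, the arm and stand above 15 N).
It fails at once if the rack is tipped more than 0.5 rad (angle between rack's own z axis and vertical above 0.5 rad).
It fails at once if the rack is dropped or rammed into the tray (faster than 0.3 m/s in the last 16 mm above its floor) (z of rack in the frame of tray below 0.02 m and linear speed of rack above 0.3 m/s).
It fails at once if a bystander is moved more than 20 mm (distance of any of beaker, vial, timer from where it was at the start of the episode above 0.02 m).
It also fails if it takes over 67 s, if anything falls off the work surface, if the arm or the gripper's body presses on something with over 40 N, if the wrist force passes 120 N, or if a joint passes its speed limit or range.

### The arm

A 6-joint arm with a two-finger parallel gripper is mounted at the origin on a cart in front of the work surface, level with it; the furniture and walls round the work are solid. World frame = base frame: x ahead of the robot, y to its left, z up, the work surface at z = 0. Lengths are in m, angles in rad, forces in N, time in s.
With the tool pointing down it reaches from about 0.325 to 0.9 m from the base axis. Payload 6.1 kg.
Tool frame: the origin (TCP) lies where the fingers leave the gripper's body, on its centre line; the fingertips stand 70 mm ahead of it and the grasp point (between the pads) lies 51 mm ahead of it; z points along the fingers, y is the direction in which the jaws open and shut (so a half turn about z gives the same grasp; the last joint's range is limited). The gripper opens to 87 mm and grips with 3 to 60 N. Pads are 19 mm wide; open, the fingers measure 117 mm over their backs; the gripper's body (75 mm by 190 mm) begins 51 mm behind the grasp point.
Start: joints at [-1.31, 0.22, 1.526, -0, 1.395, -0.126], TCP at [0.236, -0.579, 0.292] pointing down, gripper open.
Joint ranges: [-2.98, 2.98], [-0.91, 2.08], [0.09, 2.57], [-1.24, 4.39], [0.2, 2.65], [-2.68, 2.68]. Speed limits (rad/s): [2.57, 2.57, 3.01, 3.14, 3.14, 3.14].

### API

Orientations are given as a 3x3 rotation matrix whose columns are the frame's x, y, z axes.
In Python, from bench import r gives the robot as it stands. The module is installed in compiled form; this text tells all that it offers.
- The arm moves only by the tool arm_command, never from a script. Its arguments are lists of equal length, an entry for each row: "fingers": the opening, from 0 (shut) to 1 (fully open); "offset": the shift along the world's x, y, z in cm, a list of three; "rotation": the turn, a rotation vector about the world's x, y, z in degrees, a list of three. In form: {"fingers": [fingers, ...], "offset": [[x, y, z], ...], "rotation": [[rx, ry, rz], ...]}. A call has 1 to 8 rows; each row is the pose to reach, as a shift and turn from the pose commanded when the call began; what a row does not reach only later rows make up. A row lasts 1/12 s, in which the tool goes at most 41.7 mm and 7.16 degrees, less where a joint would pass 70% of its speed; a pose out of reach is approached as far as the arm can. A call with a gripper value outside its range is refused whole. The fingers move at their own pace and stop on an object; "force" is the grip in N (left out, the last holds). Time passes only in rows, so rows that repeat a pose let the fingers close. It gives the time, the measured TCP pose, the force and the opening at its end, in the units of the state.
- r.observe(): the state, without advancing time (a new reading comes with each control period).
- r.camera(name): name is "side" or "top" or "wrist"; returns a dict with "pixels" (420x560x3 uint8, red, green, blue), "z_map" (420x560 float32, m along the optical axis (not along the pixel's ray), 0 where there is no reading), "fx", "fy", "cx", "cy" (pixels), "position" and "orientation" of the camera in the world; the wrist camera has in their place "T_tool_cam" (4x4, takes a point from camera to tool coordinates, whose origin is the TCP and whose axes are the flange's). Camera axes: x right, y down, z forward; pixel columns grow to the right and rows downward; lengths in m; the calibration is good to about 2 mm. A picture is of the moment at which its call begins: read the wrist's pose just before it.
- r.job_done(): hands the job in, once; it reports no verdict.
The state is a dict: "time": time; "joint_positions": joint angles; "joint_velocities": joint speeds; "effort": joint torques, N m; "ee_pos": TCP position; "eef_rot": TCP orientation; "contact_force": force on the tool from outside, world axes, zero at the start; "ft_torque": the same for the moment, N m; "opening": finger opening in m.
Only numpy, scipy, OpenCV 4.12 (cv2) and the standard library are available. Lean on these libraries where they do the work, as an engineer would, in place of code of your own. Each camera call takes 0.05 s, during which the arm holds its last target.

## Working session

There is one attempt and no reset: what is moved stays moved. The work goes in short steps, Python scripts to look and compute and a tool call to move; the robot and the scene stay as the last step left them, time stands still between calls to the robot, and variables do not carry over. Pictures are saved under pics/ and viewed, and the job is handed in when it is done.

Besides the shell and the picture viewer there is one more tool, called after "Emit:" as name(argument=value, ...) on one line, values as JSON. arm_command: Moves the arm, as the interface text tells. Its arguments: {"type":"object","properties":{"fingers":{"type":"array","items":{"type":"number"}},"offset":{"type":"array","items":{"type":"array","items":{"type":"number"}}},"rotation":{"type":"array","items":{"type":"array","items":{"type":"number"}}},"force":{"type":"number"}},"required":["fingers","offset","rotation"]}

```bash
mkdir -p pics; cat > h.py <<'E'
import numpy as np, cv2, pickle
from bench import r
def snap(n,f):
    s=r.observe(); c=r.camera(n); 
    cv2.imwrite(f'pics/{f}.png',c['pixels'][:,:,::-1]); 
    if 'T_tool_cam' in c:
        T=np.eye(4);T[:3,:3]=np.array(s['eef_rot']);T[:3,3]=s['ee_pos'];T=T@np.array(c['T_tool_cam'])
        c['position']=T[:3,3];c['orientation']=T[:3,:3]
    pickle.dump(c,open(f'pics/{f}.pkl','wb')); return c
def load(f): return pickle.load(open(f'pics/{f}.pkl','rb'))
def cloud(c):
    z=c['z_map'];v,u=np.mgrid[:z.shape[0],:z.shape[1]]
    P=np.stack([(u-c['cx'])/c['fx']*z,(v-c['cy'])/c['fy']*z,z],-1)
    W=P@np.array(c['orientation']).T+np.array(c['position']); W[z==0]=np.nan
    return W
E
python3 - <<'E'
from h import *
for n in ['side','top','wrist']:
    c=snap(n,n+'0'); print(n,c['position'],np.round(c['orientation'],3).tolist(),c['fx'])
s=r.observe();print(s['time'],s['ee_pos'],np.round(s['eef_rot'],3).tolist(),s['opening'])
E
```

```text
side [0.43718843 1.06630852 0.83726115] [[-0.999, -0.034, 0.017], [-0.032, 0.513, -0.858], [0.02, -0.858, -0.513]] 432.59534904505927
top [ 0.33720724 -0.1498436   1.62172982] [[-0.003, -0.997, 0.081], [-1.0, 0.003, 0.002], [-0.002, -0.081, -0.997]] 398.38907901344464
wrist [ 0.29568925 -0.55353991  0.38474111] [[0.378, -0.898, -0.224], [-0.926, -0.367, -0.09], [-0.002, 0.242, -0.97]] 347.7455368647566
0.15 [ 0.23567971 -0.57845573  0.29135814] [[0.926, 0.377, -0.0], [0.377, -0.926, 0.001], [0.0, -0.001, -1.0]] 0.08725490434478328
```

View pics/side0.png

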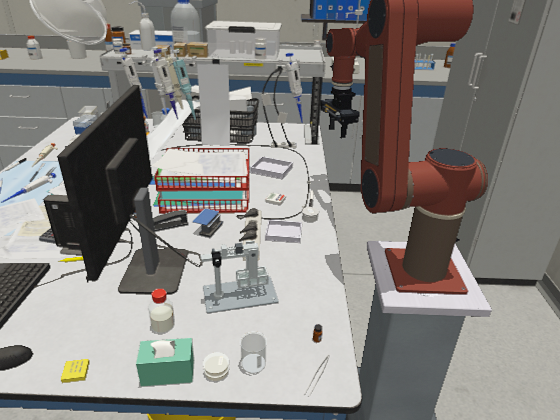

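View pics/top0.png

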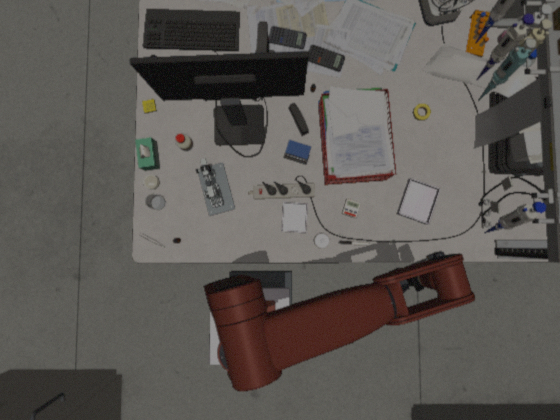

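View pics/wrist0.png

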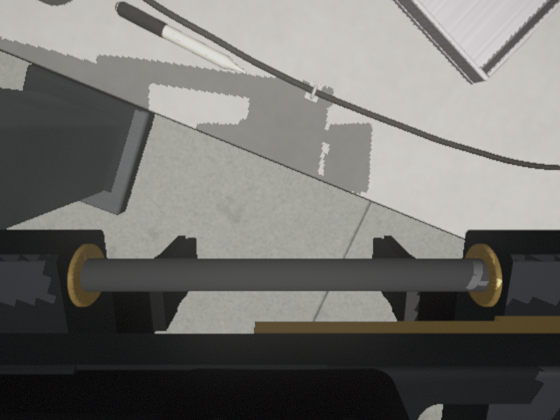

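```bash
python3 - <<'E'
from h import *
c=load('top0');W=cloud(c)
for n,(u,v) in dict(stand=(215,188),tray=(294,217),big=(418,200),beaker=(157,202),vial=(177,240),timer=(351,208),powerstrip=(285,190)).items(): print(n,W[v,u].round(3))
a=cv2.resize(c['pixels'][140:250,130:330,::-1],None,fx=4,fy=4,interpolation=cv2.INTER_CUBIC);cv2.imwrite('pics/topc.png',a)
s=load('side0');a=cv2.resize(s['pixels'][190:320,180:330,::-1],None,fx=4.5,fy=4.5,interpolation=cv2.INTER_CUBIC);cv2.imwrite('pics/sidec.png',a)
E
```

```text
stand [0.547 0.129 0.074]
tray [ 0.437 -0.181  0.004]
big [ 0.504 -0.685  0.011]
beaker [ 0.5    0.38  -0.001]
vial [0.344 0.284 0.039]
timer [ 0.472 -0.412  0.011]
powerstrip [ 0.54  -0.145  0.056]
```

View pics/topc.png

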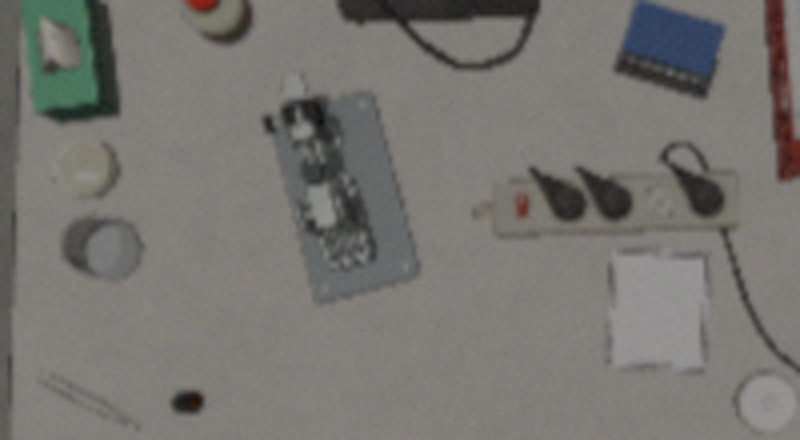

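View pics/sidec.png

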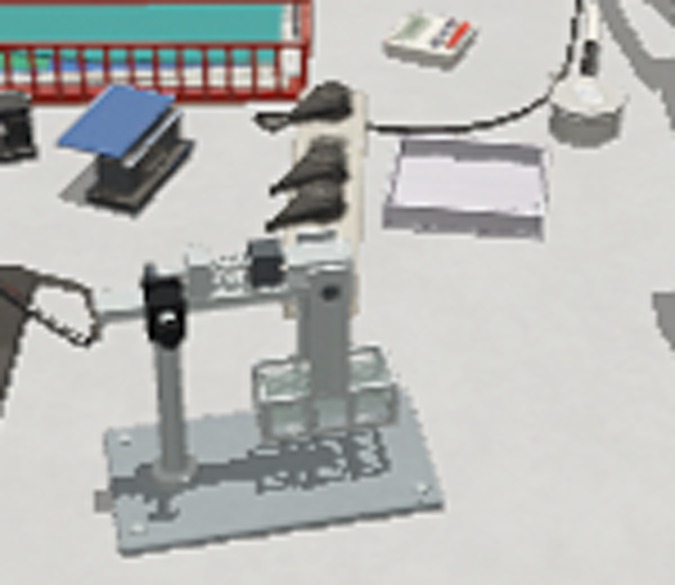

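Emit:
arm_command(fingers=[1,1,1,1,1,1,1,1], offset=[[1,4,1],[2,8,2],[3,12,3],[4,16,4],[5,20,5],[6,24,6],[7,28,7],[8,32,8]], rotation=[[0,0,-1],[0,0,-2],[0,0,-3],[0,0,-4],[0,0,-5],[0,0,-6],[0,0,-7],[0,0,-8]])

```text
time: 0.82
ee_pos: [0.3142, -0.2626, 0.3709]
eef_rot: [[0.97, 0.243, 0.0], [0.243, -0.97, 0.0], [0.0, -0.0, -1.0]]
contact_force: [1.2, 0.2, 1.1]
opening: 0.087
```

Emit:
arm_command(fingers=[1,1,1,1,1,1], offset=[[0,3,0],[0,6,0],[0,8,0],[0,8,0],[0,8,0],[0,8,0]], rotation=[[0,0,0],[0,0,0],[0,0,0],[0,0,0],[0,0,0],[0,0,0]])

```text
time: 1.32
ee_pos: [0.3143, -0.1849, 0.3708]
eef_rot: [[0.97, 0.245, 0.0], [0.245, -0.97, -0.001], [-0.0, 0.001, -1.0]]
contact_force: [0.4, -0.6, -0.5]
opening: 0.0868
```

```bash
python3 - <<'E'
from h import *
c=snap('wrist','wr1');s=r.observe();print(s['time'],s['ee_pos'],np.round(s['eef_rot'],3).tolist(),s['contact_force'])
E
```

```text
1.3667 [ 0.3143077  -0.18521692  0.37073583] [[0.97, 0.244, -0.0], [0.244, -0.97, -0.0], [-0.0, 0.0, -1.0]] [-0.85409159 -0.61869897 -0.31890205]
```

View pics/wr1.png

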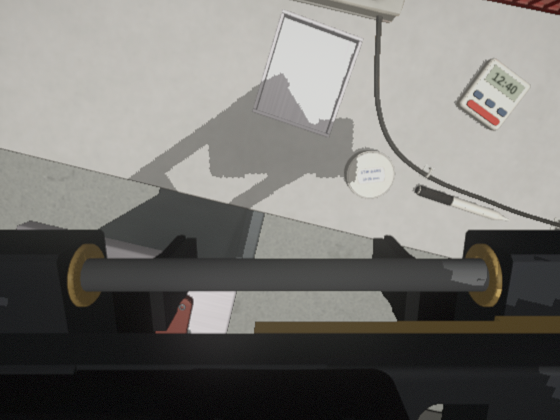

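```bash
python3 - <<'E'
from h import *
c=load('wr1');o=np.array(c['position']);R=np.array(c['orientation'])
def ray(c,u,v,z):
    d=np.array(c['orientation'])@np.array([(u-c['cx'])/c['fx'],(v-c['cy'])/c['fy'],1]);o=np.array(c['position']);return o+d*(z-o[2])/d[2]
P=np.array([ray(c,u,v,.022)[:2] for u,v in [(285,12),(360,42),(329,134),(255,110)]]);print(P.round(4),P.mean(0),[np.linalg.norm(P[i]-P[(i+1)%4]) for i in range(4)])
W=cloud(c)
m=(W[...,2]>.012)&(W[...,2]<.035)&(np.hypot(W[...,0]-.44,W[...,1]+.18)<.095)
m=m.astype(bool);p=W[m][:,:2];rr=cv2.minAreaRect((p*1000).astype(np.float32));print(m.sum(),rr)
m2=np.hypot(W[...,0]-.437,W[...,1]+.18)<.03;print(np.nanmedian(W[m2][:,2]))
E
```

```text
[[ 0.4945 -0.14  ]
 [ 0.4853 -0.2331]
 [ 0.3748 -0.227 ]
 [ 0.3802 -0.1311]] [ 0.43369096 -0.18278052] [np.float64(0.09351051381233541), np.float64(0.11068994194955857), np.float64(0.0960174084696671), np.float64(0.11464944646899249)]
2226 ((447.1402893066406, -196.92141723632812), (129.34275817871094, 147.39126586914062), 85.95401763916016)
0.004867399972521336
```

Emit:
arm_command(fingers=[1,1,1,1,1,1,1,1], offset=[[2,4,0],[4,8,-1],[6,12,-1],[8,16,-2],[10,20,-3],[12,24,-3],[13,28,-4],[13,31,-4]], rotation=[[0,0,0],[0,0,0],[0,0,0],[0,0,0],[0,0,0],[0,0,0],[0,0,0],[0,0,0]])

```text
time: 2.03
ee_pos: [0.4446, 0.1177, 0.33]
eef_rot: [[0.97, 0.243, -0.001], [0.243, -0.97, -0.001], [-0.001, 0.0, -1.0]]
contact_force: [0.4, -0.9, -0.1]
opening: 0.0871
```

Emit:
arm_command(fingers=[1,1,1,1], offset=[[0,0,0],[0,0,0],[0,0,0],[0,0,0]], rotation=[[0,0,0],[0,0,0],[0,0,0],[0,0,0]])

```text
time: 2.37
ee_pos: [0.4436, 0.1153, 0.3313]
eef_rot: [[0.97, 0.242, -0.0], [0.242, -0.97, -0.001], [-0.0, 0.0, -1.0]]
contact_force: [-0.2, 0.8, 0.5]
opening: 0.0872
```

```bash
python3 - <<'E'
from h import *
c=snap('wrist','wr2');s=r.observe();print(s['time'],s['ee_pos'],np.round(s['eef_rot'],3).tolist(),s['contact_force'])
E
```

```text
2.4167 [0.44355114 0.11517181 0.33151584] [[0.97, 0.242, 0.0], [0.242, -0.97, -0.0], [0.0, 0.0, -1.0]] [-0.52862505 -0.12538196  0.33055681]
```

View pics/wr2.png

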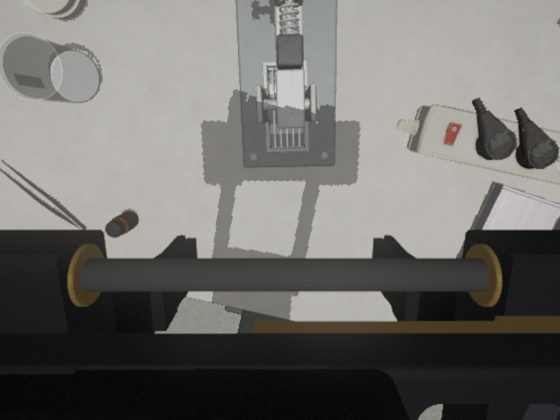

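```bash
python3 - <<'E'
from h import *
c=load('wr2')
a=cv2.resize(c['pixels'][0:180,220:350,::-1],None,fx=3.3,fy=3.3,interpolation=cv2.INTER_CUBIC);cv2.imwrite('pics/wr2c.png',a)
W=cloud(c)
for z0,z1,n in [(.16,.1705,'hood/stirrup'),(.171,.182,'keeper')]:
    m=(W[...,2]>z0)&(W[...,2]<z1);v,u=np.nonzero(m);print(n,m.sum(),u.min(),u.max(),v.min(),v.max())
for v in range(0,170,6): print(v,[ (round(W[v,u,2]*1000) if np.isfinite(W[v,u,2]) else -1) for u in range(250,330,5)])
E
```

```text
hood/stirrup 2272 256 316 0 127
keeper 1263 256 316 2 122
0 [11, 9, 8, 8, 9, 162, 170, 167, 167, 166, 165, 7, 8, 9, 7, 11]
6 [8, 8, 9, 9, 8, 151, 168, 171, 168, 162, 151, 9, 9, 9, 9, 9]
12 [10, 9, 7, 10, 9, 149, 152, 171, 171, 170, 150, 8, 10, 9, 10, 10]
18 [9, 8, 8, 9, 9, 151, 162, 171, 172, 171, 151, 9, 8, 10, 9, 8]
24 [11, 10, 8, 9, 9, 151, 165, 167, 171, 169, 151, 8, 7, 8, 9, 8]
30 [9, 9, 8, 9, 9, 149, 167, 166, 169, 150, 149, 9, 10, 8, 10, 9]
36 [10, 8, 8, 9, 9, 10, 176, 176, 176, 175, 177, 8, 10, 9, 8, 9]
42 [9, 8, 9, 8, 9, 11, 177, 175, 176, 177, 176, 8, 9, 9, 8, 8]
48 [9, 9, 9, 8, 8, 10, 176, 176, 176, 176, 176, 8, 10, 10, 9, 9]
54 [9, 8, 9, 9, 7, 10, 175, 176, 177, 176, 177, 10, 9, 10, 8, 8]
60 [9, 10, 7, 9, 8, 9, 176, 175, 176, 175, 174, 80, 9, 8, 8, 8]
66 [10, 9, 8, 80, 52, 52, 172, 173, 172, 171, 171, 80, 8, 8, 10, 10]
72 [9, 9, 9, 79, 8, 9, 168, 168, 167, 167, 167, 80, 8, 9, 8, 9]
78 [8, 9, 8, 78, 9, 9, 167, 169, 169, 168, 167, 79, 10, 8, 9, 10]
84 [8, 8, 9, 79, 48, 49, 167, 167, 170, 168, 168, 80, 167, 171, 9, 9]
90 [10, 9, 171, 81, 50, 47, 169, 167, 167, 167, 167, 81, 
[... 176 characters left out ...]
8, 173, 157, 158, 158, 168, 167, 169, 168, 169, 155, 167, 172, 8, 9]
114 [9, 9, 172, 136, 8, 58, 168, 168, 169, 169, 168, 99, 166, 172, 8, 8]
120 [8, 10, 171, 141, 52, 65, 167, 168, 169, 168, 168, 90, 159, 170, 9, 10]
126 [9, 10, 10, 79, 51, 73, 169, 166, 167, 168, 168, 80, 9, 8, 10, 8]
132 [9, 9, 10, 10, 50, 75, 50, 48, 48, 49, 49, 79, 9, 10, 10, 9]
138 [9, 9, 7, 9, 52, 75, 8, 8, 10, 8, 9, 80, 9, 9, 9, 8]
144 [9, 9, 7, 9, 52, 76, 9, 8, 8, 8, 10, 79, 9, 8, 9, 9]
150 [9, 10, 9, 9, 81, 79, 80, 81, 79, 82, 80, 80, 9, 9, 8, 9]
156 [9, 12, 9, 8, 7, 10, 9, 9, 8, 9, 9, 8, 8, 8, 9, 10]
162 [10, 9, 9, 9, 8, 11, 9, 9, 10, 9, 11, 8, 9, 9, 10, 9]
168 [-1, 1, 2, -1, 0, 1, 2, 0, -2, 1, 1, 1, -1, 0, 0, -1]
```

View pics/wr2c.png

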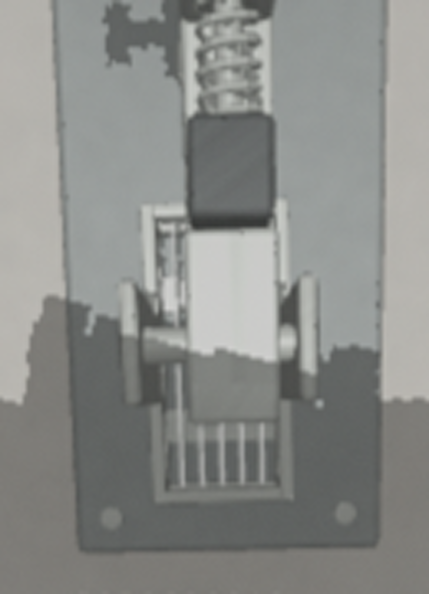

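```bash
python3 - <<'E'
from h import *
c=load('wr2');W=cloud(c)
Z=W[...,2];X=W[...,:2]
v,u=np.mgrid[:420,:560];roi=(u>225)&(u<350)&(v<180)
# base plate
# edges of plate vs table using colour+ray
g=cv2.cvtColor(c['pixels'],cv2.COLOR_RGB2GRAY)
def ray(u,v,z):
    d=np.array(c['orientation'])@np.array([(u-c['cx'])/c['fx'],(v-c['cy'])/c['fy'],1]);o=np.array(c['position']);return (o+d*(z-o[2])/d[2])
pl=(Z>.0045)&(Z<.0115)&roi
L=[];Rr=[]
for vv in range(5,160,5):
    us=np.nonzero(cv2.medianBlur(pl.astype(np.uint8),5)[vv])[0]
    if len(us): L.append(ray(us.min()-.5,vv,.008)[:2]);Rr.append(ray(us.max()+.5,vv,.008)[:2])
for n,A in(('L',L),('R',Rr)):
    A=np.array(A);f=cv2.fitLine(A.astype(np.float32),cv2.DIST_HUBER,0,.001,.001).ravel();print(n,np.degrees(np.arctan(f[1]/f[0])),f[2:])
B=[]
for uu in range(255,325,5):
    vs=np.nonzero(cv2.medianBlur(pl.astype(np.uint8),5)[:,uu])[0];B.append(ray(uu,vs.max()+.5,.008)[:2])
B=np.array(B);f=cv2.fitLine(B.astype(np.float32),cv2.DIST_HUBER,0,.001,.001).ravel();print('front',np.degrees(np.arctan(f[0]/-f[1])),f[2:],B[[0,-1]])
def rect(m,n):
    p=X[m];rr=cv2.minAreaRect((p*1000).astype(np.float32));print(n,m.sum(),np.round(rr[0],1),np.round(rr[1],1),round(rr[2],1),p.mean(0).round(4),Z[m].mean())
k=(Z>.1735)&(Z<.18)&roi&(u>270)&(u<303)&(v<66);rect(k,'keeper')
h=(Z>.162)&(Z<.1715)&roi&(u>274)&(u<304)&(v>72)&(v<130);rect(h,'hood')
rect((Z>.1685)&(Z<.176)&(u<272)&(u>250)&(v>80)&(v<126),'stirL')
rect((Z>.1685)&(Z<.176)&(u>309)&(u<320)&(v>80)&(v<126),'stirR')
rect((Z>.155)&(Z<.162)&(u>263)&(u<275)&(v>95)&(v<115),'pinL')
rect((Z>.152)&(Z<.162)&(u>304)&(u<310)&(v>95)&(v<115),'pinR')
fr=(Z>.076)&(Z<.084)&roi;rect(fr,'frame')
E
```

```text
L 15.20983 [0.55072    0.19532833]
R 15.3494835 [0.54769695 0.08108976]
front 15.333192 [0.4541872 0.1197091] [[0.44554757 0.15218925]
 [0.46568424 0.07682146]]
keeper 827 [551.5 139.3] [19.6 17.3] 14.7 [0.5514 0.1391] 0.17570826684204147
hood 1499 [520.6 131. ] [37.1 19.1] 14.8 [0.5209 0.1309] 0.1678810755507278
stirL 220 [513.3 151.3] [25.6  4. ] 16.0 [0.5133 0.1512] 0.17135333879320733
stirR 216 [523.8 114.8] [25.6  4.2] 16.5 [0.5235 0.1148] 0.17151459311147013
pinL 120 [515.  145.1] [7.2 7.5] 14.1 [0.5149 0.1451] 0.15796609468805645
pinR 63 [521.1 117.6] [12.8  3.3] 16.1 [0.522  0.1178] 0.15773024552245687
frame 718 [518.5 132.7] [83.9 41.8] 15.8 [0.512  0.1324] 0.07946025965265999
```

Emit:
arm_command(fingers=[1,1,1,1,1,1,1,1], offset=[[2.5,0.6,0],[5,1.2,0],[7.5,1.8,0],[7.5,1.8,-3],[7.5,1.8,-6],[7.5,1.8,-8],[7.5,1.8,-8],[7.5,1.8,-8]], rotation=[[0,0,1],[0,0,2],[0,0,2],[0,0,2],[0,0,2],[0,0,2],[0,0,2],[0,0,2]])

```text
time: 3.08
ee_pos: [0.5178, 0.1333, 0.2509]
eef_rot: [[0.961, 0.276, -0.002], [0.276, -0.961, -0.0], [-0.002, -0.0, -1.0]]
contact_force: [0.2, 0.4, 0.7]
opening: 0.0873
```

```bash
python3 - <<'E'
from h import *
c=snap('wrist','wr3');s=r.observe();print(s['time'],s['ee_pos'],np.round(s['eef_rot'],4).tolist(),s['contact_force'])
E
```

```text
3.1333 [0.51878777 0.13365079 0.2525974 ] [[0.9611, 0.2764, 0.001], [0.2764, -0.9611, 0.0], [0.001, 0.0003, -1.0]] [0.06764206 0.78651843 0.70439848]
```

View pics/wr3.png

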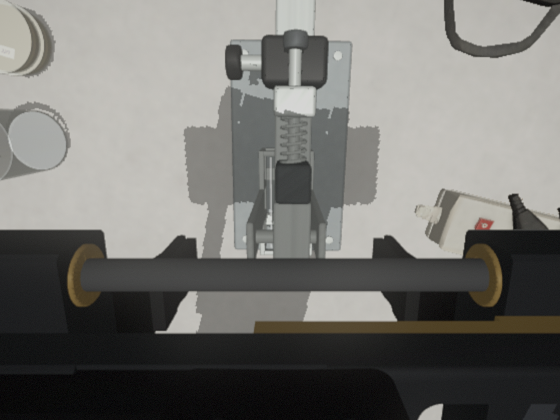

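Emit:
arm_command(fingers=[1,1,1,0.9,0.7,0.55,0.5,0.5], offset=[[0,0,-2],[0,0,-4],[0,0,-4.6],[0,0,-4.6],[0,0,-4.6],[0,0,-4.6],[0,0,-4.6],[0,0,-4.6]], rotation=[[0,0,0],[0,0,0],[0,0,0],[0,0,0],[0,0,0],[0,0,0],[0,0,0],[0,0,0]], force=12)

```text
time: 3.8
ee_pos: [0.5189, 0.1349, 0.2068]
eef_rot: [[0.96, 0.278, 0.002], [0.278, -0.96, 0.0], [0.002, 0.0, -1.0]]
contact_force: [0.4, 0.3, -0.4]
opening: 0.0612
```

Emit:
arm_command(fingers=[0.48,0.46,0.44,0.42,0.4,0.38,0.38,0.38], offset=[[0,0,0],[0,0,0],[0,0,0],[0,0,0],[0,0,0],[0,0,0],[0,0,0],[0,0,0]], rotation=[[0,0,0],[0,0,0],[0,0,0],[0,0,0],[0,0,0],[0,0,0],[0,0,0],[0,0,0]])

```text
time: 4.47
ee_pos: [0.5184, 0.1348, 0.2057]
eef_rot: [[0.96, 0.278, 0.0], [0.278, -0.96, -0.0], [0.0, 0.0, -1.0]]
contact_force: [0.4, -1.7, 2.6]
opening: 0.042
```

Emit:
arm_command(fingers=[0.38,0.38,0.38,0.38,0.38,0.38,0.38,0.38], offset=[[0,0,0],[0,0,0.05],[0.04,-0.15,0.1],[0.08,-0.29,0.15],[0.08,-0.29,0.15],[0.46,-0.18,0.15],[0.85,-0.08,0.15],[1.24,0.03,0.15]], rotation=[[0,0,0],[0,0,0],[0,0,0],[0,0,-0.7],[0,0,-0.7],[0,0,-0.7],[0,0,-0.7],[0,0,-0.7]], force=25)

```text
time: 5.13
ee_pos: [0.5309, 0.1353, 0.2068]
eef_rot: [[0.964, 0.267, -0.0], [0.267, -0.964, 0.0], [-0.0, -0.0, -1.0]]
contact_force: [0.8, -0.0, -2.7]
opening: 0.0418
```

```bash
python3 - <<'E'
from h import *
c=snap('side','s4');s=r.observe();print(s['time'],s['ee_pos'],np.round(s['eef_rot'],4).tolist(),s['contact_force'],s['opening'])
a=cv2.resize(c['pixels'][200:310,180:300,::-1],None,fx=5,fy=5,interpolation=cv2.INTER_CUBIC);cv2.imwrite('pics/s4c.png',a)
E
```

```text
5.1833 [0.53167726 0.13538686 0.20701079] [[0.9638, 0.2665, 0.0009], [0.2665, -0.9638, 0.0003], [0.0009, -0.0, -1.0]] [ 0.5349288  -0.96019265 -2.23277065] 0.04209671632133328
```

View pics/s4c.png

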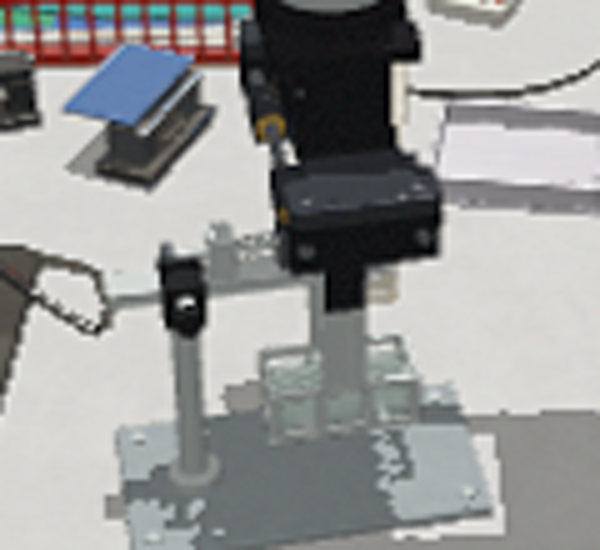

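Emit:
arm_command(fingers=[0.38,0.38,0.38,0.38,0.38,0.38], offset=[[0.19,0.05,0],[0.39,0.11,0],[0.58,0.16,0],[0.68,0.18,0],[0.77,0.21,0],[0.77,0.21,0]], rotation=[[0,0,0],[0,0,0],[0,0,0],[0,0,0],[0,0,0],[0,0,0]])

```text
time: 5.68
ee_pos: [0.5383, 0.1372, 0.2069]
eef_rot: [[0.964, 0.267, -0.0], [0.267, -0.964, -0.0], [-0.0, -0.0, -1.0]]
contact_force: [-0.2, -0.7, -2.8]
opening: 0.042
```

Emit:
arm_command(fingers=[0.38,0.38,0.38,0.38,0.38], offset=[[0.1,0.03,0],[0.19,0.05,0],[0.29,0.08,0],[0.29,0.08,0],[0.29,0.08,0]], rotation=[[0,0,0],[0,0,0],[0,0,0],[0,0,0],[0,0,0]])

```text
time: 6.1
ee_pos: [0.5409, 0.1379, 0.2068]
eef_rot: [[0.964, 0.267, -0.001], [0.267, -0.964, -0.0], [-0.001, -0.0, -1.0]]
contact_force: [-4.1, -1.4, -0.3]
opening: 0.0417
```

Emit:
arm_command(fingers=[0.38,0.38,0.38,0.38,0.38], offset=[[0.1,0.03,0],[0.19,0.05,0],[0.29,0.08,0],[0.29,0.08,0],[0.29,0.08,0]], rotation=[[0,0,0],[0,0,0],[0,0,0],[0,0,0],[0,0,0]])

```text
time: 6.52
ee_pos: [0.544, 0.1388, 0.2068]
eef_rot: [[0.964, 0.267, -0.001], [0.267, -0.964, -0.0], [-0.001, -0.0, -1.0]]
contact_force: [-5.1, -1.7, -0.9]
opening: 0.0417
```

```bash
python3 - <<'E'
from h import *
F=[]
for i in range(3):
    c=snap('wrist','wr5');s=r.observe();F.append(s['contact_force'])
print(s['time'],s['ee_pos'],np.mean(F,0),np.array(F).round(1))
W=cloud(c);Z=W[...,2]
a=cv2.resize(c['pixels'][60:260,200:380,::-1],None,fx=3,fy=3,interpolation=cv2.INTER_CUBIC);cv2.imwrite('pics/wr5c.png',a)
m=(Z>.1735)&(Z<.179);v,u=np.nonzero(m);m2=m&(v.size>0)
p=W[m][:,:2];S=p@[.9646,.2639]-.5347;N=p@[-.2639,.9646]+.0114
k=abs(N)<.012;print(k.sum(),np.percentile(S[k],[0,1,5,50,95,99]).round(4))
E
```

```text
6.6667 [0.54392281 0.13877145 0.20681039] [-4.68736302 -1.54127176 -1.10665762] [[-5.6 -1.4 -1.5]
 [-4.6 -1.6 -0.4]
 [-3.9 -1.6 -1.4]]
3180 [0.0401 0.0408 0.0419 0.0702 0.0795 0.0804]
```

View pics/wr5c.png

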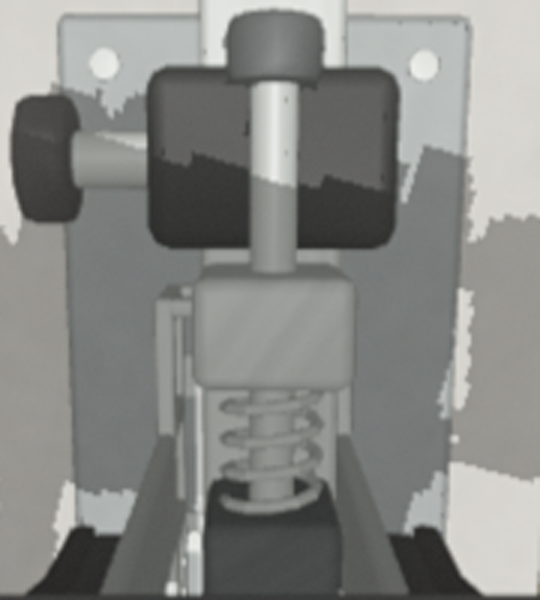

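Emit:
arm_command(fingers=[0.38,0.38,0.38,0.38,0.38], offset=[[0.08,0.02,0],[0.15,0.04,0],[0.22,0.06,0],[0.22,0.06,0],[0.22,0.06,0]], rotation=[[0,0,0],[0,0,0],[0,0,0],[0,0,0],[0,0,0]])

```text
time: 7.08
ee_pos: [0.546, 0.1394, 0.2068]
eef_rot: [[0.964, 0.267, -0.001], [0.267, -0.964, -0.0], [-0.001, -0.0, -1.0]]
contact_force: [-6.2, -2.7, -1.5]
opening: 0.042
```

```bash
python3 - <<'E'
from h import *
F=[]
for i in range(4):
    c=snap('wrist','wr6');s=r.observe();F.append(s['contact_force'])
print(s['time'],s['ee_pos'],np.mean(F,0),np.array(s['ee_pos'])[:2]@[.9646,.2639]-.5347)
E
```

```text
7.2833 [0.54598156 0.13935266 0.20681085] [-5.16155019 -2.26642747 -0.47076348] 0.02872898267756141
```

Emit:
arm_command(fingers=[0.38,0.38,0.38,0.38,0.38,0.38,0.38], offset=[[0.07,0.02,0],[0.07,0.02,0],[0.07,0.02,0.1],[0.07,0.02,0.2],[0.07,0.02,0.25],[0.07,0.02,0.25],[0.07,0.02,0.25]], rotation=[[0,0,0],[0,0,0],[0,0,0],[0,0,0],[0,0,0],[0,0,0],[0,0,0]])

```text
time: 7.87
ee_pos: [0.5459, 0.1395, 0.2081]
eef_rot: [[0.964, 0.267, -0.003], [0.267, -0.964, -0.0], [-0.003, -0.0, -1.0]]
contact_force: [-5.9, -0.6, -4.9]
opening: 0.0416
```

```bash
python3 - <<'E'
from h import *
F=[]
for i in range(4):
    c=r.camera('side');s=r.observe();F.append(s['contact_force'])
print(s['time'],s['ee_pos'],np.mean(F,0),np.array(s['ee_pos'])[:2]@[.9646,.2639]-.5347)
E
```

```text
8.0667 [0.54590802 0.13949316 0.2081136 ] [-5.37976964 -1.22071054 -4.73972653] 0.02869511768330335
```

Emit:
arm_command(fingers=[0.38,0.38,0.38,0.38,0.38,0.38], offset=[[0,0,-0.1],[0,0,-0.2],[0.05,0.01,-0.2],[0.1,0.03,-0.2],[0.1,0.03,-0.2],[0.1,0.03,-0.2]], rotation=[[0,0,0],[0,0,0],[0,0,0],[0,0,0],[0,0,0],[0,0,0]])

```text
time: 8.57
ee_pos: [0.5475, 0.1399, 0.2072]
eef_rot: [[0.964, 0.267, -0.001], [0.267, -0.964, -0.0], [-0.001, -0.0, -1.0]]
contact_force: [-5.5, -2.3, 0.4]
opening: 0.0421
```

```bash
cat > f.py <<'E'
from h import *
F=[];P=[]
for i in range(4):
    c=r.camera('side');s=r.observe();F.append(s['contact_force']);P.append(s['ee_pos'])
P=np.mean(P,0);print(s['time'],P.round(4),np.mean(F,0).round(2),'s',round(P[:2]@[.9646,.2639]-.5347,4),'n',round(P[:2]@[-.2639,.9646]+.0114,4),np.round(s['eef_rot'],4).tolist(),s['ft_torque'])
E
python3 f.py
```

```text
8.7667 [0.5475 0.1399 0.2072] [-5.86 -1.2  -0.28] s 0.0303 n 0.0019 [[0.9638, 0.2666, -0.0014], [0.2666, -0.9638, -0.0002], [-0.0014, -0.0002, -1.0]] [-0.25457852  1.00340045 -0.07600683]
```

Emit:
arm_command(fingers=[0.38,0.38,0.38,0.38,0.38,0.38], offset=[[0,0,0.1],[0,0,0.2],[0,0,0.3],[0,0,0.35],[0,0,0.35],[0,0,0.35]], rotation=[[0,0,0],[0,0,0],[0,0,0],[0,0,0],[0,0,0],[0,0,0]])

```text
time: 9.27
ee_pos: [0.5467, 0.1398, 0.2095]
eef_rot: [[0.964, 0.267, -0.004], [0.267, -0.964, -0.0], [-0.004, -0.001, -1.0]]
contact_force: [-5.5, -2.3, -5.0]
opening: 0.0416
```

```bash
python3 f.py
```

```text
9.4667 [0.5467 0.1398 0.2095] [-6.22 -2.04 -5.55] s 0.0296 n 0.002 [[0.9638, 0.2666, -0.0037], [0.2666, -0.9638, -0.0004], [-0.0036, -0.0006, -1.0]] [-0.31117415  0.97273507 -0.05596584]
```

Emit:
arm_command(fingers=[0.38,0.38,0.38,0.38,0.38], offset=[[0,0,0.05],[0,0,0.1],[0,0,0.15],[0,0,0.15],[0,0,0.15]], rotation=[[0,0,0],[0,0,0],[0,0,0],[0,0,0],[0,0,0]])

```text
time: 9.88
ee_pos: [0.5467, 0.1398, 0.2109]
eef_rot: [[0.964, 0.267, -0.004], [0.267, -0.964, -0.0], [-0.004, -0.001, -1.0]]
contact_force: [-5.0, -1.3, -6.1]
opening: 0.0419
```

```bash
python3 f.py
```

```text
10.0833 [0.5467 0.1398 0.2109] [-5.58 -1.71 -5.11] s 0.0295 n 0.002 [[0.9638, 0.2667, -0.0039], [0.2667, -0.9638, -0.0004], [-0.0039, -0.0007, -1.0]] [-0.29122317  0.97805396 -0.02941652]
```

Emit:
arm_command(fingers=[0.38,0.38,0.38,0.38,0.38,0.38,0.38], offset=[[0,0,0.2],[0,0,0.4],[0,0,0.6],[0,0,0.8],[0,0,1.0],[0,0,1.0],[0,0,1.0]], rotation=[[0,0,0],[0,0,0],[0,0,0],[0,0,0],[0,0,0],[0,0,0],[0,0,0]])

```text
time: 10.67
ee_pos: [0.5469, 0.1399, 0.2212]
eef_rot: [[0.964, 0.267, -0.003], [0.267, -0.964, -0.0], [-0.003, -0.001, -1.0]]
contact_force: [-5.8, -1.0, -3.8]
opening: 0.0415
```

Emit:
arm_command(fingers=[0.38,0.38,0.38,0.38,0.38], offset=[[0,0,0.2],[0,0,0.4],[0,0,0.55],[0,0,0.55],[0,0,0.55]], rotation=[[0,0,0],[0,0,0],[0,0,0],[0,0,0],[0,0,0]])

```text
time: 11.08
ee_pos: [0.5469, 0.1399, 0.2268]
eef_rot: [[0.964, 0.267, -0.003], [0.267, -0.964, -0.0], [-0.003, -0.001, -1.0]]
contact_force: [-5.6, -1.4, -3.5]
opening: 0.0418
```

```bash
python3 f.py; python3 - <<'E'
from h import *
c=snap('side','s7')
a=cv2.resize(c['pixels'][200:310,180:300,::-1],None,fx=5,fy=5,interpolation=cv2.INTER_CUBIC);cv2.imwrite('pics/s7c.png',a)
E
```

```text
11.2833 [0.5469 0.1399 0.2268] [-5.68 -1.24 -3.97] s 0.0298 n 0.002 [[0.9638, 0.2666, -0.0031], [0.2666, -0.9638, -0.0002], [-0.0031, -0.0006, -1.0]] [-0.1901403   0.94458436  0.00588264]
```

View pics/s7c.png

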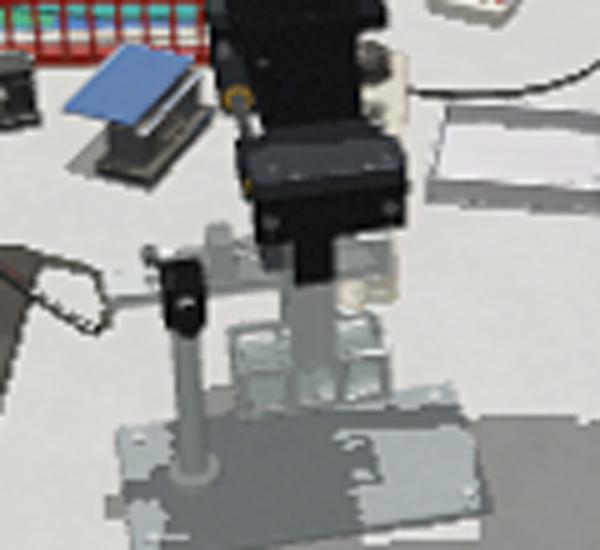

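Emit:
arm_command(fingers=[0.38,0.38,0.38,0.38,0.38,0.38,0.38,0.38], offset=[[-0.19,-0.05,0.05],[-0.39,-0.11,0.1],[-0.58,-0.16,0.15],[-0.77,-0.21,0.2],[-0.96,-0.26,0.3],[-1.16,-0.32,0.3],[-1.16,-0.32,0.3],[-1.16,-0.32,0.3]], rotation=[[0,0,0],[0,0,0],[0,0,0],[0,0,0],[0,0,0],[0,0,0],[0,0,0],[0,0,0]])

```text
time: 12.0
ee_pos: [0.5369, 0.1368, 0.2315]
eef_rot: [[0.964, 0.267, 0.002], [0.267, -0.964, 0.0], [0.002, 0.0, -1.0]]
contact_force: [-0.3, 0.0, -2.3]
opening: 0.0413
```

```bash
python3 f.py
```

```text
12.2 [0.5367 0.1368 0.2312] [ 0.13  0.06 -2.64] s 0.0191 n 0.0017 [[0.9638, 0.2666, 0.0004], [0.2666, -0.9638, 0.0001], [0.0004, 0.0, -1.0]] [-0.04427209  0.01691513  0.03427294]
```

Emit:
arm_command(fingers=[0.38,0.38,0.38,0.38,0.38,0.38,0.38,0.38], offset=[[-0.5,-0.13,0.2],[-1.2,-0.33,0.2],[-2.2,-0.6,0.2],[-3.2,-0.87,0.2],[-4.2,-1.15,0.2],[-5.2,-1.42,0.2],[-6,-1.64,0.2],[-6,-1.64,0.2]], rotation=[[0,0,0],[0,0,0],[0,0,0],[0,0,0],[0,0,0],[0,0,0],[0,0,0],[0,0,0]])

```text
time: 12.87
ee_pos: [0.4747, 0.12, 0.2328]
eef_rot: [[0.964, 0.267, -0.001], [0.267, -0.964, -0.0], [-0.001, -0.0, -1.0]]
contact_force: [-0.2, -1.3, -2.5]
opening: 0.0416
```

Emit:
arm_command(fingers=[0.38,0.38,0.38,0.38,0.38,0.38,0.38,0.38], offset=[[-0.9,-0.25,0],[-1.8,-0.49,0],[-2.7,-0.74,0],[-3.6,-0.98,0],[-4.3,-1.2,0],[-4.5,-1.5,0],[-4.5,-1.5,0],[-4.5,-1.5,0]], rotation=[[0,0,0],[0,0,0],[0,0,0],[0,0,0],[0,0,0],[0,0,0],[0,0,0],[0,0,0]])

```text
time: 13.53
ee_pos: [0.4316, 0.1052, 0.2332]
eef_rot: [[0.964, 0.266, 0.001], [0.266, -0.964, 0.0], [0.001, 0.0, -1.0]]
contact_force: [-0.4, -0.1, -2.8]
opening: 0.0421
```

```bash
python3 f.py; python3 - <<'E'
from h import *
c=snap('side','s8')
a=cv2.resize(c['pixels'][150:310,180:360,::-1],None,fx=4,fy=3.7,interpolation=cv2.INTER_CUBIC);cv2.imwrite('pics/s8c.png',a)
E
```

```text
13.7333 [0.4317 0.1053 0.2331] [-0.13 -0.45 -2.44] s -0.0904 n -0.0009 [[0.9638, 0.2665, 0.0002], [0.2665, -0.9638, 0.0001], [0.0002, -0.0, -1.0]] [0.02025813 0.04476631 0.0101572 ]
```

View pics/s8c.png

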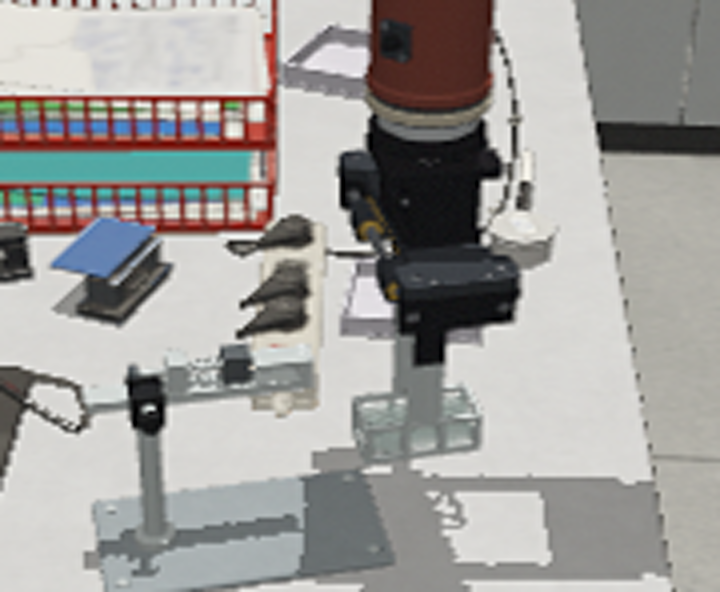

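Emit:
arm_command(fingers=[0.38,0.38,0.38,0.38,0.38,0.38,0.38,0.38], offset=[[0,-0.5,0.7],[0,-2,1.5],[0,-5,2],[0,-8,2],[0,-11,2],[0,-14,2],[0,-17,2],[0,-19,2]], rotation=[[0,0,-1],[0,0,-3],[0,0,-6],[0,0,-9],[0,0,-12],[0,0,-15],[0,0,-18],[0,0,-19.5]])

```text
time: 14.45
ee_pos: [0.4314, -0.0874, 0.2538]
eef_rot: [[0.997, -0.075, 0.001], [-0.075, -0.997, -0.001], [0.001, 0.001, -1.0]]
contact_force: [0.5, -0.3, -2.5]
opening: 0.0414
```

Emit:
arm_command(fingers=[0.38,0.38,0.38,0.38,0.38,0.38,0.38,0.38], offset=[[0.1,-2,0],[0.2,-5,0],[0.2,-7,0],[0.2,-9,0],[0.2,-9.8,0],[0.2,-9.8,0],[0.2,-9.8,0],[0.2,-9.8,0]], rotation=[[0,0,0],[0,0,0],[0,0,0],[0,0,0],[0,0,0],[0,0,0],[0,0,0],[0,0,0]])

```text
time: 15.12
ee_pos: [0.4333, -0.1819, 0.2529]
eef_rot: [[0.998, -0.07, -0.0], [-0.07, -0.998, 0.001], [-0.0, -0.001, -1.0]]
contact_force: [0.7, -0.2, -2.7]
opening: 0.0419
```

```bash
python3 f.py; python3 - <<'E'
from h import *
c=snap('side','s9')
a=cv2.resize(c['pixels'][150:310,180:360,::-1],None,fx=4,fy=3.7,interpolation=cv2.INTER_CUBIC);cv2.imwrite('pics/s9c.png',a)
c=snap('wrist','wr9')
E
```

```text
15.3167 [ 0.4334 -0.1817  0.253 ] [ 0.03 -0.07 -2.86] s -0.1646 n -0.2783 [[0.9976, -0.0692, 0.0001], [-0.0692, -0.9976, 0.0001], [0.0001, -0.0001, -1.0]] [-0.00451685  0.06591951  0.03046837]
```

View pics/s9c.png

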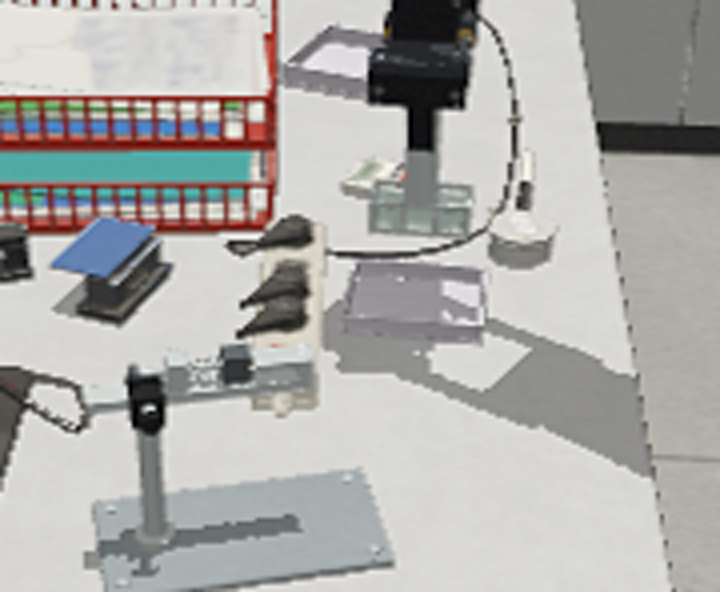

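View pics/wr9.png

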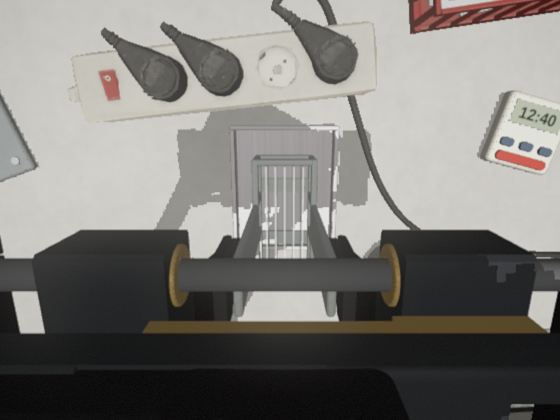

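```bash
python3 - <<'E'
from h import *
c=load('wr9');W=cloud(c);Z=W[...,2];v,u=np.mgrid[:420,:560]
yh=lambda p:p
m=(Z>.118)&(Z<.135)&(v<235)&(u>240)&(u<330);p=W[m];print('frame top z',np.median(p[:,2]),'far x',np.percentile(p[:,0],97),'y',np.percentile(p[:,1],[2,98]))
m=(Z>.016)&(Z<.028)&(v>120)&(v<200)&(u>222)&(u<350)
p=W[m];print('tray rim far x',np.percentile(p[:,0],97),'y',np.percentile(p[:,1],[2,98]))
def ray(u,v,z):
    d=np.array(c['orientation'])@np.array([(u-c['cx'])/c['fx'],(v-c['cy'])/c['fy'],1]);o=np.array(c['position']);return (o+d*(z-o[2])/d[2]).round(4)
print([ray(*q,.022) for q in [(230,126),(341,126)]],[ray(*q,.127) for q in [(252,156),(317,157)]])
# side view tray rim
s=load('side0');c=s
print([ray(180+x/4.5,190+y/4.5,.022) for x,y in [(402,140),(550,150),(545,205),(386,207)]])
E
```

```text
frame top z 0.12617563746055602 far x 0.47463062065562384 y [-0.20421004 -0.16310862]
tray rim far x 0.49582183289507153 y [-0.23393168 -0.13310355]
[array([ 0.4965, -0.1367,  0.022 ]), array([ 0.4896, -0.2374,  0.022 ])] [array([ 0.4779, -0.1646,  0.127 ]), array([ 0.4744, -0.2052,  0.127 ])]
[array([ 0.4864, -0.2207,  0.022 ]), array([ 0.3708, -0.2137,  0.022 ]), array([ 0.376 , -0.1372,  0.022 ]), array([ 0.494 , -0.1272,  0.022 ])]
```

Emit:
arm_command(fingers=[0.38,0.38,0.38,0.38,0.38,0.38,0.38,0.38], offset=[[0,0,-1],[0,0,-2.5],[0,0,-4],[0,0,-5.3],[0,0,-6.5],[0,0,-7.3],[0,0,-7.8],[0,0,-7.9]], rotation=[[0,0,0],[0,0,0],[0,0,0],[0,0,0],[0,0,0],[0,0,0],[0,0,0],[0,0,0]])

```text
time: 16.08
ee_pos: [0.4328, -0.1823, 0.1727]
eef_rot: [[0.998, -0.07, -0.002], [-0.07, -0.998, 0.001], [-0.002, -0.001, -1.0]]
contact_force: [0.0, -0.1, -3.3]
opening: 0.0413
```

Emit:
arm_command(fingers=[0.38,0.38,0.38,0.38,0.38,0.38,0.38,0.38], offset=[[0,0,-0.1],[0,0,-0.2],[0,0,-0.3],[0,0,-0.4],[0,0,-0.5],[0,0,-0.6],[0,0,-0.7],[0,0,-0.7]], rotation=[[0,0,0],[0,0,0],[0,0,0],[0,0,0],[0,0,0],[0,0,0],[0,0,0],[0,0,0]])

```text
time: 16.75
ee_pos: [0.4333, -0.1826, 0.1668]
eef_rot: [[0.998, -0.07, -0.0], [-0.07, -0.998, 0.0], [-0.0, -0.0, -1.0]]
contact_force: [0.2, -1.5, -2.4]
opening: 0.0417
```

```bash
python3 f.py; python3 - <<'E'
from h import *
c=snap('side','s10')
a=cv2.resize(c['pixels'][190:270,250:330,::-1],None,fx=7,fy=7,interpolation=cv2.INTER_CUBIC);cv2.imwrite('pics/s10c.png',a)
E
```

```text
16.95 [ 0.4334 -0.1827  0.1669] [ 0.26 -0.29 -2.52] s -0.1649 n -0.2792 [[0.9975, -0.0704, 0.0], [-0.0704, -0.9975, -0.0], [0.0, 0.0, -1.0]] [-0.0221538   0.02670214 -0.04235389]
```

View pics/s10c.png

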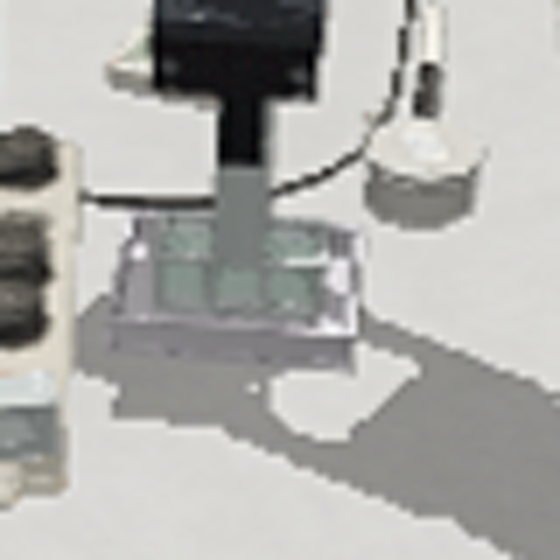

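Emit:
arm_command(fingers=[0.38,0.38,0.38,0.38,0.38,0.38], offset=[[0,0,-0.05],[0,0,-0.1],[0,0,-0.15],[0,0,-0.2],[0,0,-0.2],[0,0,-0.2]], rotation=[[0,0,0],[0,0,0],[0,0,0],[0,0,0],[0,0,0],[0,0,0]])

```text
time: 17.5
ee_pos: [0.4334, -0.1827, 0.1649]
eef_rot: [[0.998, -0.07, -0.0], [-0.07, -0.998, -0.0], [-0.0, 0.0, -1.0]]
contact_force: [-0.2, 0.1, -2.2]
opening: 0.0415
```

```bash
python3 f.py
```

```text
17.7 [ 0.4334 -0.1827  0.1649] [-0.48 -0.1  -2.71] s -0.1649 n -0.2792 [[0.9975, -0.0705, -0.0], [-0.0705, -0.9975, 0.0], [-0.0, -0.0, -1.0]] [ 0.04253095  0.00604494 -0.04624253]
```

Emit:
arm_command(fingers=[0.38,0.38,0.38,0.38,0.38], offset=[[0,0,-0.05],[0,0,-0.1],[0,0,-0.12],[0,0,-0.12],[0,0,-0.12]], rotation=[[0,0,0],[0,0,0],[0,0,0],[0,0,0],[0,0,0]])

```text
time: 18.12
ee_pos: [0.4336, -0.1828, 0.1649]
eef_rot: [[0.998, -0.07, 0.0], [-0.07, -0.998, -0.0], [0.0, 0.0, -1.0]]
contact_force: [-3.8, 2.2, 7.7]
opening: 0.0415
```

```bash
python3 f.py
```

```text
18.3167 [ 0.4335 -0.1827  0.1649] [-3.48  2.    7.07] s -0.1647 n -0.2793 [[0.9975, -0.0702, 0.0001], [-0.0702, -0.9975, -0.0001], [0.0001, 0.0001, -1.0]] [ 0.49364211  0.77632575 -0.0617199 ]
```

Emit:
arm_command(fingers=[0.38,0.38,0.42,0.47,0.5,0.54,0.6,0.7], offset=[[0,0,0.05],[0,0,0.08],[0,0,0.08],[0,0,0.08],[0,0,0.08],[0,0,0.08],[0,0,0.08],[0,0,0.08]], rotation=[[0,0,0],[0,0,0],[0,0,0],[0,0,0],[0,0,0],[0,0,0],[0,0,0],[0,0,0]], force=10)

```text
time: 18.98
ee_pos: [0.4335, -0.1828, 0.1645]
eef_rot: [[0.998, -0.07, 0.0], [-0.07, -0.998, -0.0], [0.0, 0.0, -1.0]]
contact_force: [0.2, 0.0, -0.1]
opening: 0.0526
```

```bash
python3 f.py; python3 - <<'E'
from h import *
c=snap('wrist','wr11')
s=r.observe(); print(s['opening'])
E
```

```text
19.1833 [ 0.4334 -0.1827  0.1645] [-0.48  0.23  0.1 ] s -0.1648 n -0.2792 [[0.9975, -0.0704, 0.0001], [-0.0704, -0.9975, -0.0], [0.0001, 0.0, -1.0]] [0.07582163 0.03125934 0.01989959]
0.0599293338701218
```

View pics/wr11.png

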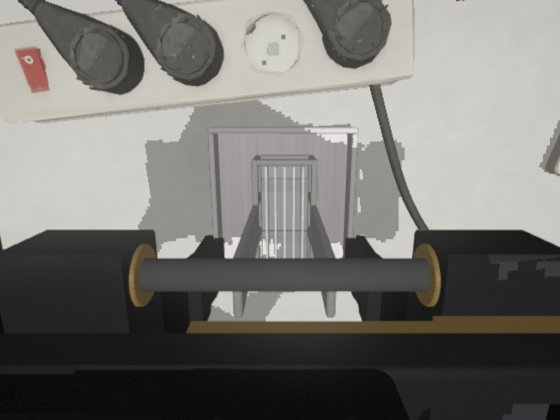

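Rack stands in the tray (frame at u 252–317, within tray rim 209–357). Open fully, then rise.

Emit:
arm_command(fingers=[1,1,1,1,1,1,1,1], offset=[[0,0,0],[0,0,0],[0,0,0],[0,0,0],[0,0,0.5],[0,0,2],[0,0,4],[0,0,6]], rotation=[[0,0,0],[0,0,0],[0,0,0],[0,0,0],[0,0,0],[0,0,0],[0,0,0],[0,0,0]])

```text
time: 19.9
ee_pos: [0.433, -0.1824, 0.2251]
eef_rot: [[0.998, -0.07, -0.001], [-0.07, -0.998, 0.001], [-0.001, -0.001, -1.0]]
contact_force: [-0.8, -0.0, 0.1]
opening: 0.0863
```

Emit:
arm_command(fingers=[1,1,1,1,1,1,1], offset=[[0,0,3],[0,0,6],[0,0,9],[0,0,12],[0,0,12],[0,0,12],[0,0,12]], rotation=[[0,0,0],[0,0,0],[0,0,0],[0,0,0],[0,0,0],[0,0,0],[0,0,0]])

```text
time: 20.48
ee_pos: [0.4332, -0.1825, 0.3442]
eef_rot: [[0.998, -0.07, -0.0], [-0.07, -0.998, 0.0], [-0.0, -0.0, -1.0]]
contact_force: [0.1, 0.5, -0.7]
opening: 0.0876
```

```bash
python3 f.py; python3 - <<'E'
from h import *
c=snap('wrist','wr12');W=cloud(c);Z=W[...,2]
near=(np.hypot(W[...,0]-.434,W[...,1]+.184)<.075)
for a,b,n in[(.12,.14,'stirrup top'),(.032,.046,'frame top'),(.016,.027,'tray rim')]:
    m=near&(Z>a)&(Z<b);p=W[m];rr=cv2.minAreaRect((p[:,:2]*1000).astype(np.float32));print(n,m.sum(),rr,np.median(p[:,2]),np.percentile(p[:,2],[5,95]))
m=near&(Z>.032)&(Z<.046);p=W[m];A=np.c_[p[:,:2],np.ones(len(p))];print('tilt',np.linalg.lstsq(A,p[:,2],rcond=None)[0])
c=snap('side','s12')
a=cv2.resize(c['pixels'][190:270,250:330,::-1],None,fx=7,fy=7,interpolation=cv2.INTER_CUBIC);cv2.imwrite('pics/s12c.png',a)
E
```

```text
20.6833 [ 0.4328 -0.1823  0.343 ] [0.02 0.05 0.04] s -0.1653 n -0.2787 [[0.9975, -0.0705, -0.0024], [-0.0705, -0.9975, 0.0015], [-0.0025, -0.0014, -1.0]] [ 0.02561834  0.03663219 -0.00809744]
stirrup top 281 ((433.1541442871094, -182.62252807617188), (41.75718307495117, 25.100095748901367), 86.00900268554688) 0.13048429938725897 [0.1283416  0.13161216]
frame top 852 ((432.7311706542969, -182.68211364746094), (41.3036994934082, 83.25843811035156), 85.91004943847656) 0.03818642137812972 [0.03354527 0.04023767]
tray rim 1350 ((434.5426025390625, -181.77865600585938), (99.99958801269531, 118.6667709350586), 86.00857543945312) 0.022460983610118695 [0.01824634 0.02411636]
tilt [ 0.00267084 -0.00364044  0.03558318]
```

View pics/s12c.png

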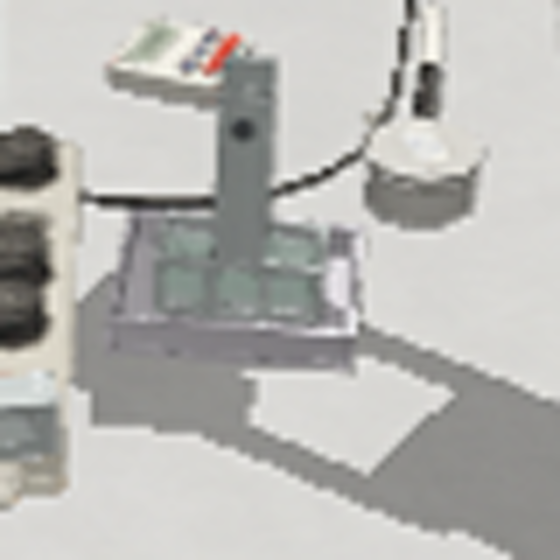

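View pics/wr12.png

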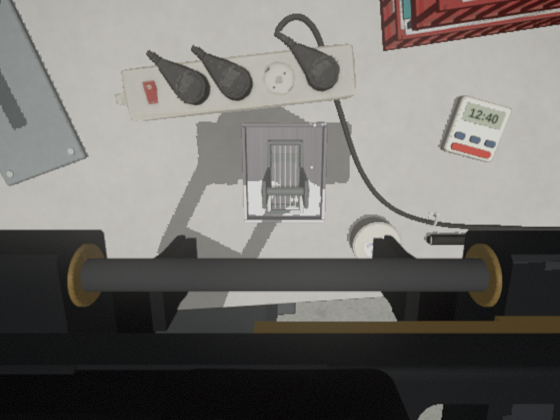

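The rack is upright and flat: its frame top is at 38 mm, which is the 4 mm floor plus 34 mm. It sits 2 mm from the tray centre, and the gripper is clear.

```bash
python3 -c "
from bench import r
print(r.job_done())"
```

```text
the job is handed in; nothing more can be done
None
```

The rack is off the hook and standing upright on the floor of the smaller tray. I handed the job in at about 20.7 s; no verdict is reported.

**Unhooking:** I gripped the stirrup at pin height and pushed the keeper back about 8.5–9 mm, short of its 11 mm stop. It pushed back with about 6 N. The hook assembly turned out to be clamped about 9 mm to +x of nominal. My first small lift met resistance at about 7.5 mm of push, possibly the pin grazing the hood or friction on the keeper. I lowered it, pushed about 1.5 mm further, and it then rose freely. The highest wrist force I read while on the hook was about 8.5 N, against the 15 N limit. That figure includes the rack's 2–2.5 N weight.

**Setting down:** I took the rack off over the tip, turned it to line up with the tray and lowered it slowly. The last 1.2 mm step pressed it onto the tray floor with about 10 N (net reading +7 N, on top of the rack's weight). I backed off before letting go.

**Last checks:**
- **Position:** the rack is about 2 mm from the tray centre and aligned with it.
- **Height and tilt:** the frame top is at 38 mm, which matches the underside lying on the floor. Measured tilt is about 0.005 rad.
- **Gripper:** it is open and clear, with the wrist reading zero force.
- **Bystanders:** I saw the timer in place in the last pictures, but did not re-measure the beaker or vial. The arm did not go near them.

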